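# Zero-check the coating gauge

### The arm

A 6-joint arm with a two-finger parallel gripper is mounted at the origin on a cart in front of the work surface, level with it; the furniture and walls round the work are solid. World frame = base frame: x ahead of the robot, y to its left, z up, the work surface at z = 0. Lengths are in m, angles in rad, forces in N, time in s.
With the tool pointing down it reaches from about 0.3 to 0.875 m from the base axis. Payload 4.2 kg.
Tool frame: the origin (TCP) lies between the finger pads; the fingertips stand 8 mm ahead of it and the grasp point (between the pads) lies 11 mm behind it; z points along the fingers, y is the line along which they close (so a half turn about z gives the same grasp; the last joint's range is limited). The gripper opens to 85 mm and grips with 20 to 120 N. Pads are 22 mm wide; open, the fingers measure 114 mm over their backs; the gripper's body (76 mm by 85 mm) begins 54 mm behind the grasp point. The pads swing forward as they close: fully open they stand 13 mm farther back than shut.
Start: joints at [1.122, 0.32, 1.565, -0, 1.257, -0.02], TCP at [0.239, 0.523, 0.239] pointing down, gripper open.
Joint ranges: [-3.11, 3.11], [-0.84, 2.01], [0.21, 2.61], [-1.34, 4.49], [0.05, 2.63], [-2.56, 2.56]. Speed limits (rad/s): [2.57, 2.57, 3.14, 3.14, 3.14, 3.14].

### API

Orientations are given as a unit quaternion [w, x, y, z].
In Python, from rig import bot gives the robot as it stands.
- The arm moves only by the tool step_arm, never from a script. Its argument "commands" is text: rows parted by semicolons, each of 7 numbers parted by spaces: the shift along the tool's x, y, z in m, then the turn, a rotation vector about the tool's x, y, z in rad, then the closure, from 0 (fully open) to 1 (shut). A call has 1 to 5 rows; each row shifts and turns the commanded pose from where the row before left it, along the tool's axes as they then stand; what a row does not reach is not made up. A row lasts 1/10 s, in which the tool goes at most 50 mm and 8.59 degrees, less where a joint would pass 70% of its speed; a pose out of reach is approached as far as the arm can. A call is refused whole if a number of a shift passes 0.05 or a number of a turn 0.15, either way. A call with a gripper value outside its range is refused whole. The fingers move at their own pace and stop on an object; "grip_force" is the grip in N (left out, the last holds). Time passes only in rows, so rows that do not move let the fingers close. It gives the time, the measured TCP pose, the force, the opening and the grip force at its end, in the units of the state.
- bot.sense(): the state, without advancing time (a new reading comes with each control period).
- bot.grab_frame(name): name is "scene" or "top" or "wrist"; returns a dict with "pixels" (480x640x3 uint8, blue, green, red), "range_z" (480x640 float32, m along the optical axis (not along the pixel's ray), 0 where there is no reading), "fx", "fy", "cx", "cy" (pixels), "world_from_camera" (4x4, takes a point from camera to world coordinates); the wrist camera has in their place "T_tool_cam" (4x4, takes a point from camera to tool coordinates, whose origin is the TCP and whose axes are the flange's). Camera axes: x right, y down, z forward; pixel columns grow to the right and rows downward; lengths in m; the calibration is good to about 2 mm. A picture is of the moment at which its call begins: read the wrist's pose just before it.
- bot.finish_job(): hands the job in; it is judged then, once.
The state is a dict: "time_s": time; "qpos": joint angles; "joint_vel": joint speeds; "tau": joint torques, N m; "ee_pos": TCP position; "tool_rot": TCP orientation; "contact_force": force on the tool from outside, world axes, zero at the start; "torque": the same for the moment, N m; "grip_width": finger opening in m; "finger_force": force on a finger pad.
Only numpy, scipy, OpenCV 4.12 (cv2) and the standard library are available. Lean on these libraries where they do the work, as an engineer would, in place of code of your own. Each camera call takes 0.05 s, during which the arm holds its last target. There are 200 camera calls.

### The job

Zero-check the coating thickness gauge: push it along the table, without picking it up or gripping it, probe foot first through the narrow gate of the zero stand, and on until the foot presses the sprung steel button at the back of the stand at least about half-way in. Push gently and squarely, leave the other things alone, and finish while still holding the gauge pressed in there: the spring pushes it back out if you let go.

Things in the scene. Friction and masses are not known exactly. Their poses are not given: they have to be found in the camera images.
- coat_gauge: Yellow and grey hand-held coating gauge, loose, lying flat, 0.19 kg. Body 112 mm long, 58 wide (flanks at y = -29, +29 mm), 26 high; a round probe foot, 16 mm across, juts 10 mm from the middle of one end, axis 13 mm above the table. Origin: at table level under the middle of its 122 mm overall length. Its -x axis points from tail to foot: foot tip x = -61 mm, body front -51, flat tail +61; z up.
- gauge_tail (a point): Middle of the gauge's flat tail end, 14 mm above the table: the face to push on. Axes as the gauge's.
- zero_stand: Zero stand, screwed down: a U of aluminium with black plastic gate cheeks at its open front, 190 mm long, 114 wide (172 over two 6 mm high ears), no floor: the gauge slides on the table. Origin: at table level on the slot's centre line at the open front. x runs along the slot to the back, y across, z up. Behind the gate the slot is 90 mm wide between rails 26 mm high; back block from x = 164 mm, 44 mm high.
- gate_mouth (a point): Middle of the narrow gate's entrance, 14 mm above the table, at x = 14 mm of the stand; axes as the stand's. From here two parallel cheek faces, 30 mm high, stand 62 mm apart for 45 mm along x; in front of them 16 mm of lead-in flared by 25 degrees a side (about 77 mm apart at the outer ends).
- zero_button (a joint): How far the sprung steel button has been pressed in, m: 0 is fully out, 0.015 is the end stop. The button is a flat disc 23 mm across, 14 mm above the table, on the slot's centre line; its face, at x = 140 mm of the stand when fully out, looks to the front. Its spring pushes with about 1.2 N at 0 and 5.7 N at the end stop.
- oil_bottle: Small bottle of tool oil, cream with a red spout, 36 mm across, 112 mm high, standing loose; origin under its middle. Leave it alone.
- wax_tin: Flat round tin, 67 mm across, 25 mm high, loose; origin under its middle. Leave it alone.
- torch: Black inspection torch, 122 mm long, 28 mm across, lying loose along its y axis; origin at table level under its middle. Leave it alone.
- air_coupler: Small air-hose coupler, brass-coloured and white, 46 mm long, 24 mm across, lying loose; origin at table level under its middle. Leave it alone.
- sand_block: Dark sanding block, 64 x 118 x 41 mm, loose; origin under its middle. Leave it alone.
- pad_spanner: Flat steel spanner, 168 mm long, 6 mm thick, loose; origin under its middle. Leave it alone.

How it is judged:
By the outcome, as a careful person would: the job done as asked, in the order asked, and still so for the second after the job is handed in, while the arm keeps its last pose, push and grip.
It also fails if it takes over 58 s, if anything falls off the work surface, if the arm or the gripper's body presses on something with over 40 N, if the wrist force passes 120 N, or if a joint passes its speed limit or range.

## Working session

There is one attempt and no reset: what is moved stays moved. The work goes in short steps, Python scripts to look and compute and a tool call to move; the robot and the scene stay as the last step left them, time stands still between calls to the robot, and variables do not carry over. Pictures are saved under pics/ and viewed, at most 10 in all, crops included, and the job is handed in when it is done.

Besides the shell and the picture viewer there is one more tool, called after ">>>" as name(argument=value, ...) on one line, values as JSON. step_arm: Moves the arm, as the interface text tells. Its arguments: {"type":"object","properties":{"commands":{"type":"string"},"grip_force":{"type":"number"}},"required":["commands"]}

```bash
mkdir -p pics
python3 - <<'E'
from rig import bot
import cv2,numpy as np
print(bot.sense())
for n in("top","scene"):
    f=bot.grab_frame(n); cv2.imwrite(f"pics/{n}1.png",f["pixels"]); np.savez(f"{n}1.npz",**f)
    print(n,f["fx"],f["cx"],f["cy"],f["world_from_camera"].round(3).tolist())
E
```

```text
{'time_s': 0.0, 'qpos': array([ 1.12195794e+00,  3.20326574e-01,  1.56569103e+00, -1.15096477e-05,
        1.25739666e+00, -2.00217633e-02]), 'joint_vel': array([-0.00137595, -0.00018514,  0.00104227, -0.0003008 ,  0.00051408,
       -0.00068482]), 'tau': array([-3.95076968e-04, -4.15519989e+01, -2.34151161e+01, -2.87281819e-05,
        8.24148185e-03,  8.39414724e-06]), 'ee_pos': array([0.23889381, 0.52251286, 0.23845767]), 'tool_rot': array([-2.06247065e-04,  2.12767501e-01,  9.77102431e-01, -8.87165275e-04]), 'contact_force': array([ 0.39279609, -0.85829835,  0.32095334]), 'torque': array([-0.00706201, -0.03580076,  0.03445911]), 'finger_force': 0.0, 'grip_width': 0.08538918673841561}
top 599.9345487003026 315.5206682340491 237.36655358765105 [[0.029, -0.991, 0.127, 0.386], [-1.0, -0.03, -0.007, -0.034], [0.01, -0.127, -0.992, 1.51], [0.0, 0.0, 0.0, 1.0]]
scene 551.6463607836616 314.184950213288 233.62983493225548 [[0.747, -0.292, 0.597, -0.159], [-0.664, -0.302, 0.684, -0.865], [-0.019, -0.907, -0.42, 0.57], [0.0, 0.0, 0.0, 1.0]]
```

View pics/top1.png

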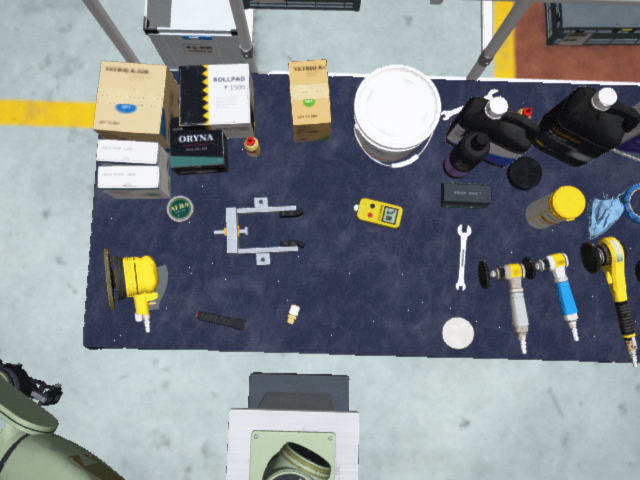

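View pics/scene1.png

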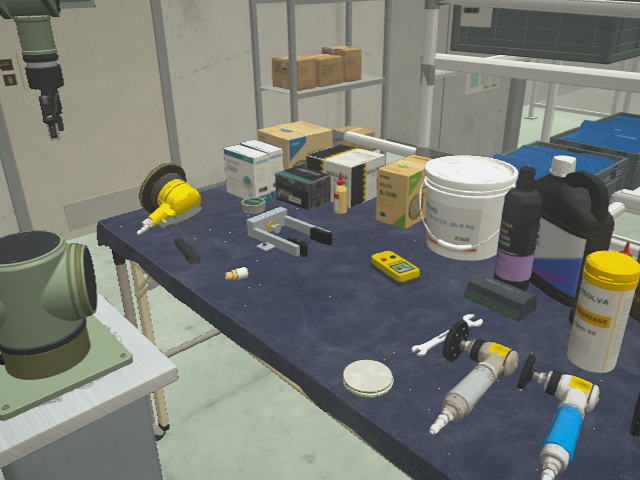

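The top view shows the gauge at about (380,212), with its foot to the left at about (355,208). The stand is at about (265,230) and opens to the right. The push is therefore roughly along world +y.

```bash
cat > h.py <<'E'
import cv2,numpy as np
from scipy.spatial.transform import Rotation as R
def ray(f,T,uv,z):
    uv=np.atleast_2d(uv).astype(float)
    d=np.c_[(uv[:,0]-f["cx"])/f["fx"],(uv[:,1]-f["cy"])/f["fy"],np.ones(len(uv))]@T[:3,:3].T
    return T[:3,3]+d*((z-T[2,3])/d[:,2])[:,None]
def toolT(s):
    T=np.eye(4);q=s["tool_rot"];T[:3,:3]=R.from_quat([q[1],q[2],q[3],q[0]]).as_matrix();T[:3,3]=s["ee_pos"];return T
def biggest(m):
    n,l,st,c=cv2.connectedComponentsWithStats(m.astype(np.uint8)); return l==1+st[1:,4].argmax()
E
python3 - <<'E'
from h import *
f=dict(np.load("top1.npz"));T=f["world_from_camera"];hsv=cv2.cvtColor(f["pixels"],cv2.COLOR_BGR2HSV)
roi=np.zeros((480,640),bool);roi[185:240,340:420]=1
m=biggest(roi&(hsv[...,0]>18)&(hsv[...,0]<36)&(hsv[...,1]>120)&(hsv[...,2]>90))
c=np.argwhere(m)[:,::-1]
p=cv2.findContours(m.astype(np.uint8),0,1)[0][0][:,0]
r=cv2.minAreaRect(ray(f,T,p,.026)[:,:2].astype(np.float32));print("gauge",r)
for n,uv,z in(("left cheek/right ends",[[301,210],[303,245],[228,208],[228,252]],.03),("tin",[[180,209]],.025),("torch",[[198,315],[244,325]],.02),("bottle",[[252,150]],0.02),("coupler",[[293,314]],.01),("bucket",[[360,140],[395,165]],.0),("sand",[[443,185],[491,207]],.04),("box",[[292,140],[331,140]],0)):
    print(n,ray(f,T,uv,z)[:,:2].round(3).tolist())
E
```

```text
gauge ((0.6427638530731201, -0.20136365294456482), (0.1110893040895462, 0.05816904827952385), 77.54652404785156)
left cheek/right ends [[0.643, -0.005], [0.555, -0.013], [0.642, 0.177], [0.532, 0.172]]
tin [[0.637, 0.298]]
torch [[0.375, 0.24], [0.354, 0.126]]
bottle [[0.796, 0.125]]
coupler [[0.384, 0.007]]
bucket [[0.837, -0.152], [0.773, -0.243]]
sand [[0.716, -0.359], [0.664, -0.479]]
box [[0.831, 0.025], [0.835, -0.076]]
```

```bash
cat >> h.py <<'E'
def down(x,y,z,head):
    """pose pointing down, tool x at world heading head (deg)"""
    a=np.radians(head);X=np.array([np.cos(a),np.sin(a),0]);Z=np.array([0,0,-1.])
    T=np.eye(4);T[:3,:3]=np.c_[X,np.cross(Z,X),Z];T[:3,3]=x,y,z;return T
def rows(A,B,n):
    from scipy.linalg import logm,expm
    D=expm(np.real(logm(np.linalg.inv(A)@B))/n)
    return np.r_[D[:3,3],R.from_matrix(D[:3,:3]).as_rotvec()].round(4)
def pose(s):
    T=toolT(s);return T[:3,3].round(4),np.degrees(np.arctan2(T[1,0],T[0,0])).round(2)
E
python3 - <<'E'
from rig import bot
from h import *
s=bot.sense();f=bot.grab_frame("wrist");print(f["T_tool_cam"].round(3).tolist(),f["fx"],pose(s))
print(rows(toolT(s),down(.60,-.13,.33,85),20))
E
```

```text
[[0.0, -0.956, -0.294, 0.074], [1.0, 0.0, 0.0, -0.0], [-0.0, -0.294, 0.956, -0.136], [0.0, 0.0, 0.0, 1.0]] 366.6915441449076 (array([0.2389, 0.5226, 0.2386]), np.float64(155.43))
[-0.0397 -0.0021 -0.0046 -0.0001  0.      0.0615]
```

Run:
```python
from rig import bot
from h import *
print(rows(toolT(bot.sense()),down(.60,0,.30,86),20))
```

```text
[-0.0338  0.0013 -0.0031 -0.0001  0.      0.0606]
```

>>> step_arm(commands="-0.034 0.0013 -0.003 0 0 0.06 0.7;-0.034 0.0013 -0.003 0 0 0.06 0.7;-0.034 0.0013 -0.003 0 0 0.06 0.7;-0.034 0.0013 -0.003 0 0 0.06 0.7;-0.034 0.0013 -0.003 0 0 0.06 0.7")

```text
time_s: 0.65
ee_pos: [0.388, 0.4393, 0.254]
tool_rot: [-0.0, 0.357, 0.934, -0.0]
contact_force: [0.0, -0.2, -0.4]
grip_width: 0.0255
finger_force: 0.0
```

>>> step_arm(commands="-0.034 0.0013 -0.003 0 0 0.06 0.7;-0.034 0.0013 -0.003 0 0 0.06 0.7;-0.034 0.0013 -0.003 0 0 0.06 0.7;-0.034 0.0013 -0.003 0 0 0.06 0.7;-0.034 0.0013 -0.003 0 0 0.06 0.7")

```text
time_s: 1.15
ee_pos: [0.5046, 0.3161, 0.269]
tool_rot: [-0.0, 0.493, 0.87, -0.0]
contact_force: [0.6, -0.2, -0.2]
grip_width: 0.0252
finger_force: 0.0
```

>>> step_arm(commands="-0.034 0.0013 -0.003 0 0 0.06 0.7;-0.034 0.0013 -0.003 0 0 0.06 0.7;-0.034 0.0013 -0.003 0 0 0.06 0.7;-0.034 0.0013 -0.003 0 0 0.06 0.7;-0.034 0.0013 -0.003 0 0 0.06 0.7")

```text
time_s: 1.65
ee_pos: [0.5795, 0.1641, 0.2839]
tool_rot: [-0.0, 0.618, 0.787, -0.0]
contact_force: [-0.4, -0.4, -0.5]
grip_width: 0.0255
finger_force: 0.0
```

>>> step_arm(commands="-0.034 0.0013 -0.003 0 0 0.06 0.7;-0.034 0.0013 -0.003 0 0 0.06 0.7;-0.034 0.0013 -0.003 0 0 0.06 0.7;-0.034 0.0013 -0.003 0 0 0.06 0.7;-0.034 0.0013 -0.003 0 0 0.06 0.7")

```text
time_s: 2.15
ee_pos: [0.6061, -0.0033, 0.2989]
tool_rot: [-0.0, 0.728, 0.685, -0.0]
contact_force: [-0.3, 0.4, -1.2]
grip_width: 0.0257
finger_force: 0.0
```

>>> step_arm(commands="0 0 0 0 0 0 0.76;0 0 0 0 0 0 0.76")

```text
time_s: 2.35
ee_pos: [0.606, -0.0024, 0.299]
tool_rot: [-0.0, 0.728, 0.686, 0.0]
contact_force: [-0.0, 0.2, -0.4]
grip_width: 0.0205
finger_force: 0.0
```

Run:
```python
from rig import bot
from h import *
s=bot.sense();f=bot.grab_frame("wrist");T=toolT(s)@f["T_tool_cam"];print(pose(s),s["grip_width"],s["qpos"].round(2))
np.savez("w1.npz",W=T,**f);cv2.imwrite("pics/w1.png",f["pixels"])
```

```text
(array([ 0.606 , -0.0024,  0.299 ]), np.float64(86.61)) 0.020541874537802124 [-0.02  0.34  1.38  0.    1.42  0.04]
```

View pics/w1.png

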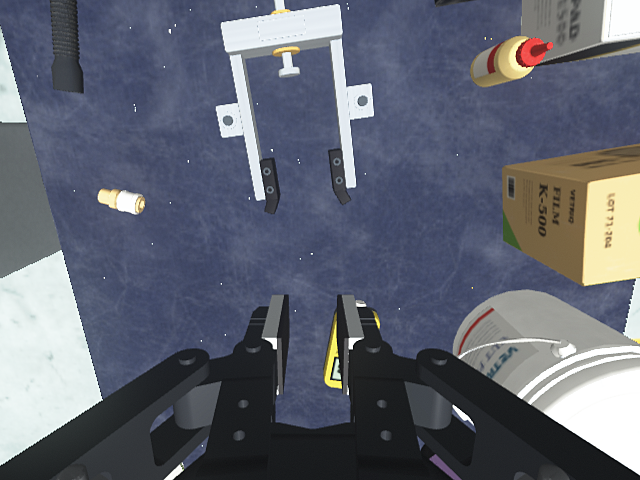

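The stand fills the top of the view. Its cheeks are at about (272,185) and (338,175), and the button is at (289,70). The gauge sits behind the fingers at about (350,350). Next I'll measure the stand from its heights and from the cheek edges.

```bash
cat >> h.py <<'E'
def cloud(f,T):
    v,u=np.mgrid[:480,:640];d=f["range_z"]
    P=np.stack([(u-f["cx"])/f["fx"]*d,(v-f["cy"])/f["fy"]*d,d],-1)@T[:3,:3].T+T[:3,3];P[d==0]=np.nan;return P
E
python3 - <<'E'
from h import *
f=dict(np.load("w1.npz"));T=f["W"];P=cloud(f,T)
roi=np.zeros((480,640),bool);roi[0:225,205:385]=1
print("table",np.nanmedian(P[230:280,150:250,2]))
m=biggest(roi&(P[...,2]>.018)&(P[...,2]<.06))
# cheeks separately
print("rect",cv2.minAreaRect(P[m][:,:2].astype(np.float32)),np.percentile(P[m][:,2],[5,50,95]))
g=cv2.cvtColor(f["pixels"],cv2.COLOR_BGR2GRAY)
for n,sl in(("L",(slice(155,225),slice(225,300))),("R",(slice(145,215),slice(310,370)))):
    mm=np.zeros_like(roi);mm[sl]=1;mm&=(P[...,2]>.022)
    e=[]
    for r in range(sl[0].start,sl[0].stop,5):
        c=np.where(mm[r])[0]
        if len(c): 
            u=c.max() if n=="L" else c.min(); q=ray(f,T,[[u+(.5 if n=="L" else -.5),r]],.03)[0,:2];e.append(q.round(4).tolist())
    print(n,e)
# rails: row-wise outer edges
for r in range(60,200,10):
    c=np.where(m[r])[0]; q=ray(f,T,[[c.min()-.5,r],[c.max()+.5,r]],.026)[:,:2];print(r,q.round(4).tolist())
hsv=cv2.cvtColor(f["pixels"],cv2.COLOR_BGR2HSV)
b=(P[...,2]>.005)&roi;b[:50]=0;b[85:]=0;b[:,:270]=0;b[:,310:]=0
print("button",np.nanmean(P[b],0),P[b].min(0),P[b].max(0))
E
```

```text
table 0.0023640515150779584
rect ((0.5929358601570129, 0.09440545737743378), (0.11426945775747299, 0.2088327556848526), 4.394446849822998) [0.02286972 0.03087443 0.04623879]
L [[0.552, 0.0519], [0.5665, 0.0458], [0.5671, 0.0404], [0.5677, 0.0351], [0.5683, 0.0296], [0.5679, 0.0243], [0.5685, 0.0188], [0.5691, 0.0132], [0.5697, 0.0076], [0.5692, 0.002], [0.5665, -0.0034], [0.5649, -0.009]]
R [[0.6403, 0.057], [0.6273, 0.0526], [0.627, 0.0474], [0.6279, 0.0421], [0.6287, 0.0368], [0.6285, 0.0315], [0.6304, 0.026], [0.6291, 0.0206], [0.6299, 0.0151], [0.6308, 0.0096], [0.6328, 0.0039], [0.6359, -0.0019]]
60 [[0.5317, 0.1464], [0.6466, 0.1396]]
70 [[0.5325, 0.1371], [0.6473, 0.1303]]
80 [[0.5334, 0.1277], [0.648, 0.1209]]
90 [[0.5343, 0.1181], [0.6487, 0.1113]]
100 [[0.5353, 0.1084], [0.6495, 0.1016]]
110 [[0.5362, 0.0985], [0.6502, 0.0918]]
120 [[0.5361, 0.0886], [0.651, 0.0818]]
130 [[0.537, 0.0784], [0.6517, 0.0717]]
140 [[0.538, 0.0681], [0.6525, 0.0614]]
150 [[0.539, 0.0577], [0.6533, 0.0509]]
160 [[0.54, 0.047], [0.6541, 0.0403]]
170 [[0.541, 0.0363], [0.6549, 0.0295]]
180 [[0.5409, 0.0253], [0.6558, 0.0186]]
190 [[0.542, 0.0142], [0.6444, 0.0082]]
button [0.58865879 0.14171809 0.01995557] [0.57157976 0.13007319 0.00563793] [0.60215587 0.15368728 0.0293141 ]
```

Run:
```python
from rig import bot
from h import *
f=dict(np.load("top1.npz"));P=cloud(f,f["world_from_camera"]);X,Y,Z=P[...,0],P[...,1],P[...,2]
for y in np.arange(-.36,0,.03):
    m=(Y>y)&(Y<y+.03)&(Z>.06)&(X>.45)&(X<1)
    if m.any(): print(round(y,2),X[m].min().round(3),Z[m].max().round(3))
for z in(.05,.1,.15,.2,.25):
    m=(Y>-.3)&(Y<-.1)&(abs(Z-z)<.025)&(X>.5)&(X<.95)
    print(z,X[m].min().round(3) if m.any() else None)
s=bot.sense();print(pose(s),rows(toolT(s),down(.715,-.2,.2,184.5),14))
```

```text
-0.33 0.805 0.196
-0.3 0.778 0.195
-0.27 0.767 0.196
-0.24 0.764 0.195
-0.21 0.76 0.194
-0.18 0.768 0.195
-0.15 0.785 0.194
-0.09 0.833 0.149
-0.06 0.829 0.151
-0.03 0.826 0.151
0.05 0.607
0.1 0.765
0.15 0.765
0.2 0.763
0.25 None
(array([ 0.6059, -0.0016,  0.299 ]), np.float64(86.68)) [-1.780e-02 -4.200e-03  7.100e-03  0.000e+00 -1.000e-04 -1.219e-01]
```

Run:
```python
from rig import bot
from h import *
s=bot.sense();print(rows(toolT(s),down(.70,-.2,.24,184.5),15))
```

```text
[-1.590e-02 -4.800e-03  3.900e-03  0.000e+00 -1.000e-04 -1.138e-01]
```

>>> step_arm(commands="-0.016 -0.005 0.004 0 0 -0.114 0.5;-0.016 -0.005 0.004 0 0 -0.114 0.5;-0.016 -0.005 0.004 0 0 -0.114 0.5;-0.016 -0.005 0.004 0 0 -0.114 0.5;-0.016 -0.005 0.004 0 0 -0.114 0.5")

```text
time_s: 2.9
ee_pos: [0.595, -0.0829, 0.279]
tool_rot: [-0.0, 0.502, 0.865, 0.0]
contact_force: [-0.3, 0.9, -0.4]
grip_width: 0.0428
finger_force: 0.0
```

>>> step_arm(commands="-0.016 -0.005 0.004 0 0 -0.114 0.5;-0.016 -0.005 0.004 0 0 -0.114 0.5;-0.016 -0.005 0.004 0 0 -0.114 0.5;-0.016 -0.005 0.004 0 0 -0.114 0.5;-0.016 -0.005 0.004 0 0 -0.114 0.5")

```text
time_s: 3.4
ee_pos: [0.6305, -0.1579, 0.2589]
tool_rot: [-0.0, 0.239, 0.971, 0.0]
contact_force: [-1.0, -0.5, -0.2]
grip_width: 0.0427
finger_force: 0.0
```

>>> step_arm(commands="-0.016 -0.005 0.004 0 0 -0.114 0.5;-0.016 -0.005 0.004 0 0 -0.114 0.5;-0.016 -0.005 0.004 0 0 -0.114 0.5;-0.016 -0.005 0.004 0 0 -0.114 0.5;-0.016 -0.005 0.004 0 0 -0.114 0.5")

```text
time_s: 3.9
ee_pos: [0.7009, -0.2018, 0.2387]
tool_rot: [-0.0, -0.044, 0.999, 0.0]
contact_force: [0.8, 0.3, 1.3]
grip_width: 0.043
finger_force: 0.0
```

>>> step_arm(commands="0 0 0 0 0 0 0.5;0 0 0 0 0 0 0.5")

```text
time_s: 4.1
ee_pos: [0.7, -0.2017, 0.2386]
tool_rot: [-0.001, -0.04, 0.999, 0.0]
contact_force: [-0.4, 0.6, 0.3]
grip_width: 0.0429
finger_force: 0.0
```

Run:
```python
from rig import bot
from h import *
s=bot.sense();f=bot.grab_frame("wrist");T=toolT(s)@f["T_tool_cam"];print(pose(s),s["grip_width"],s["qpos"].round(2))
np.savez("w2.npz",W=T,**f);cv2.imwrite("pics/w2.png",f["pixels"])
```

```text
(array([ 0.7   , -0.2017,  0.2386]), np.float64(-175.37)) 0.04293981166302659 [-0.3   0.57  1.15  0.    1.42 -1.95]
```

View pics/w2.png

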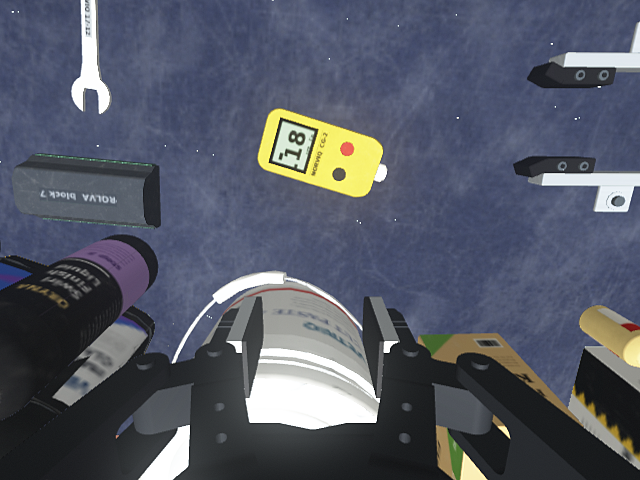

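The gauge is in full view, centred at about (322,152). Its foot is at (379,172), and it points towards the gate cheeks on the right at about (540,75) and (525,165).

```bash
cat >> h.py <<'E'
def gauge(f,T,box):
    """gauge origin xy and foot heading from the yellow mask's outline at the top plane"""
    hsv=cv2.cvtColor(f["pixels"],cv2.COLOR_BGR2HSV);roi=np.zeros((480,640),bool);roi[box[1]:box[3],box[0]:box[2]]=1
    m=biggest(roi&(hsv[...,0]>18)&(hsv[...,0]<36)&(hsv[...,1]>120)&(hsv[...,2]>90))
    p=max(cv2.findContours(m.astype(np.uint8),0,1)[0],key=len)[:,0]
    (c,sz,a)=cv2.minAreaRect(ray(f,T,p,.026)[:,:2].astype(np.float32))
    if sz[0]<sz[1]: a+=90
    a%=180; d=np.array([np.cos(np.radians(a)),np.sin(np.radians(a))])
    return np.array(c)+.005*d,a,sz
# stand centre line, origin and heading
S0=np.array([.6013,-.0085]);SH=94.5
def instand(p):
    a=np.radians(SH);d=np.array([np.cos(a),np.sin(a)]);r=np.asarray(p)-S0
    return np.array([r@d,r@[-d[1],d[0]]]).round(4)
E
python3 - <<'E'
from h import *
f=dict(np.load("w2.npz"));T=f["W"]
o,a,sz=gauge(f,T,(240,90,400,210));print(o,a,sz,instand(o))
d=np.array([np.cos(np.radians(a)),np.sin(np.radians(a))]);print("foot tip",o+.061*d,"foot seen",ray(f,T,[[381,172]],.02)[0])
P=cloud(f,T);g=(P[...,2]>.02)&(P[...,2]<.036)
# cheek inner faces here: upper cheek lower edge, lower cheek upper edge
for u in range(545,600,10):
    c=np.where(g[60:100,u])[0];b=np.where(g[150:185,u])[0]
    print(ray(f,T,[[u,60+c.max()+.5],[u,150+b.min()-.5]],.03)[:,:2].round(4).tolist())
E
```

```text
[ 0.64561065 -0.19501065] 77.81319427490234 (0.11027473956346512, 0.05677863582968712) [-0.1894 -0.0295]
foot tip [ 0.65848773 -0.13538532] foot seen [ 0.65666002 -0.14016471  0.02      ]
[[0.5662, -0.0115], [0.6298, 0.0057]]
[[0.5694, -0.0018], [0.6291, 0.0148]]
[[0.5695, 0.0071], [0.6283, 0.024]]
[[0.5688, 0.0157], [0.6276, 0.0331]]
[[0.5681, 0.0244], [0.6269, 0.0422]]
[[0.5674, 0.033], [0.627, 0.0516]]
```

>>> step_arm(commands="-0.005 0 0.04 0 0 0 0.5;0 0 0.048 0 0 0 0.5;0 0 0.048 0 0 0 0.5;0 0 0.048 0 0 0 0.5;0 0 0.03 0 0 0 0.5")

```text
time_s: 4.65
ee_pos: [0.7026, -0.2013, 0.0221]
tool_rot: [-0.002, -0.04, 0.999, 0.001]
contact_force: [0.3, 0.2, -0.5]
grip_width: 0.0427
finger_force: 0.0
```

>>> step_arm(commands="0 0 0.010 0 0 0 0.5;0.004 0 0 0 0 0 0.5;0.005 0 0 0 0 0 0.5;0.005 0 0 0 0 0 0.5;0.005 0 0 0 0 0 0.5")

```text
time_s: 5.15
ee_pos: [0.6871, -0.2046, 0.0178]
tool_rot: [0.002, -0.04, 0.999, -0.001]
contact_force: [0.6, -0.0, 1.0]
grip_width: 0.0429
finger_force: 0.5
```

>>> step_arm(commands="0.005 0 0 0 0 0 0.5;0.005 0 0 0 0 0 0.5;0.005 0 0 0 0 0 0.5;0.005 0 0 0 0 0 0.5;0.003 0 0 0 0 0 0.5")

```text
time_s: 5.65
ee_pos: [0.6626, -0.2061, 0.0152]
tool_rot: [-0.0, -0.041, 0.999, 0.0]
contact_force: [0.7, -0.2, 0.4]
grip_width: 0.0429
finger_force: 0.6
```

Run:
```python
from rig import bot
from h import *
s=bot.sense();f=bot.grab_frame("wrist");T=toolT(s)@f["T_tool_cam"];print(pose(s),s["grip_width"],instand(s["ee_pos"][:2]),s["contact_force"])
np.savez("w3.npz",W=T,**f);cv2.imwrite("pics/w3.png",f["pixels"])
```

```text
(array([ 0.6626, -0.2061,  0.0152]), np.float64(-175.35)) 0.04291733201639542 [-0.2018 -0.0456] [ 0.70844677 -0.16316207  0.37847615]
```

View pics/w3.png

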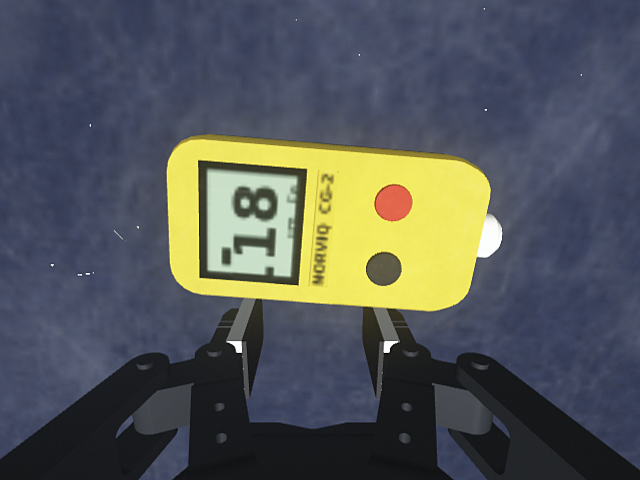

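The gauge has turned and is now nearly square, with its outline running from (168,140) to (490,310). The right finger touches it and a slight tilt remains.

Run:
```python
from h import *
f=dict(np.load("w3.npz"));T=f["W"]
o,a,sz=gauge(f,T,(140,110,520,330));print(o,a,sz,instand(o))
```

```text
[ 0.62083533 -0.20077753] 89.96551513671875 (0.11024298518896103, 0.05763918533921242) [-0.1932 -0.0044]
```

>>> step_arm(commands="0.002 0 0 0 0 0 0.5;0.002 0 0 0 0 0 0.5;0.002 0 0 0 0 0 0.5;0 0 0 0 0 0 0.5;-0.02 0 0 0 0 0 0.5")

```text
time_s: 6.2
ee_pos: [0.6747, -0.2051, 0.015]
tool_rot: [-0.002, -0.04, 0.999, 0.0]
contact_force: [1.0, 0.3, 0.3]
grip_width: 0.0424
finger_force: 0.0
```

>>> step_arm(commands="-0.01 0 -0.04 0 0 0 0.76;0 0 -0.045 0 0 0 0.76;0 0 -0.045 0 0 0 0.76;0 0 0 0 0 0 0.76")

```text
time_s: 6.6
ee_pos: [0.6907, -0.2054, 0.1534]
tool_rot: [0.007, -0.041, 0.999, -0.003]
contact_force: [0.5, -0.1, 0.6]
grip_width: 0.0205
finger_force: 0.0
```

Run:
```python
from rig import bot
from h import *
s=bot.sense();f=bot.grab_frame("wrist");T=toolT(s)@f["T_tool_cam"];print(pose(s),instand(s["ee_pos"][:2]))
np.savez("w4.npz",W=T,**f);cv2.imwrite("pics/w4.png",f["pixels"])
o,a,sz=gauge(f,T,(100,60,560,300));print(o,a,sz,instand(o))
h=np.radians(SH);d=np.array([np.cos(h),np.sin(h)]);l=np.array([-d[1],d[0]])
t=S0+d*(instand(o)[0]-.061-.011-.012);print("target",t,rows(toolT(s),down(*t,.10,SH),13))
```

```text
(array([ 0.6907, -0.2054,  0.1534]), np.float64(-175.33)) [-0.2033 -0.0737]
[ 0.61632794 -0.20255109] 92.79052662849426 (0.056661080569028854, 0.11024725437164307) [-0.1946  0.0002]
target [ 0.6231587  -0.28624117] [ 0.0005 -0.009   0.0041  0.0004  0.0011  0.1211]
```

View pics/w4.png

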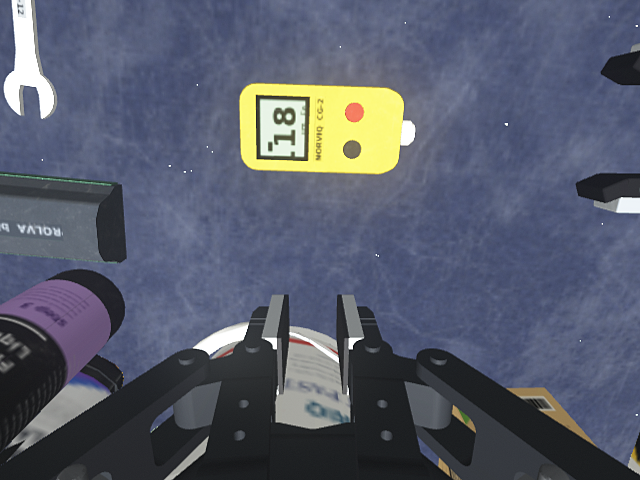

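The gauge is now at (322,128) in the image, 0.2 mm off the centre line and 1.7° off the stand heading. I'll move clear of the bucket, then round behind the tail.

>>> step_arm(commands="0.02 0 0 0 0 0 0.76;0.02 0 0 0 0 0 0.76;0 0 0 0 0 0 0.76")

```text
time_s: 6.95
ee_pos: [0.6441, -0.2073, 0.1437]
tool_rot: [-0.003, -0.04, 0.999, 0.001]
contact_force: [-0.2, 0.3, 1.0]
grip_width: 0.0205
finger_force: 0.0
```

Run:
```python
from rig import bot
from h import *
s=bot.sense();print(pose(s),rows(toolT(s),down(.623,-.286,.10,SH),13))
```

```text
(array([ 0.6441, -0.2073,  0.1437]), np.float64(-175.39)) [-0.0026 -0.0065  0.0033 -0.0002 -0.0004  0.121 ]
```

>>> step_arm(commands="-0.0026 -0.0065 0.0033 0 0 0.121 0.76;-0.0026 -0.0065 0.0033 0 0 0.121 0.76;-0.0026 -0.0065 0.0033 0 0 0.121 0.76;-0.0026 -0.0065 0.0033 0 0 0.121 0.76;-0.0026 -0.0065 0.0033 0 0 0.121 0.76")

```text
time_s: 7.45
ee_pos: [0.6551, -0.2411, 0.1272]
tool_rot: [-0.001, 0.261, 0.965, 0.0]
contact_force: [-0.1, 0.4, -0.1]
grip_width: 0.0202
finger_force: 0.0
```

>>> step_arm(commands="-0.0026 -0.0065 0.0033 0 0 0.121 0.76;-0.0026 -0.0065 0.0033 0 0 0.121 0.76;-0.0026 -0.0065 0.0033 0 0 0.121 0.76;-0.0026 -0.0065 0.0033 0 0 0.121 0.76;-0.0026 -0.0065 0.0033 0 0 0.121 0.76")

```text
time_s: 7.95
ee_pos: [0.6419, -0.2731, 0.1107]
tool_rot: [-0.001, 0.537, 0.844, -0.0]
contact_force: [1.0, -0.1, -0.0]
grip_width: 0.0208
finger_force: 0.0
```

>>> step_arm(commands="-0.0026 -0.0065 0.0033 0 0 0.121 0.76;-0.0026 -0.0065 0.0033 0 0 0.121 0.76;-0.0026 -0.0065 0.0033 0 0 0.121 0.76;0 0 0 0 0 0 0.76;0 0 0 0 0 0 0.76")

```text
time_s: 8.45
ee_pos: [0.6261, -0.2864, 0.1016]
tool_rot: [-0.001, 0.678, 0.735, -0.0]
contact_force: [0.3, -0.7, -0.3]
grip_width: 0.0204
finger_force: 0.0
```

Run:
```python
from rig import bot
from h import *
s=bot.sense();f=bot.grab_frame("wrist");T=toolT(s)@f["T_tool_cam"];print(pose(s),instand(s["ee_pos"][:2]),s["tool_rot"])
np.savez("w5.npz",W=T,**f);cv2.imwrite("pics/w5.png",f["pixels"])
o,a,sz=gauge(f,T,(100,0,560,400));print(o,a,sz,instand(o))
print(rows(toolT(s),down(.623,-.286,.014,SH),2))
```

```text
(array([ 0.6261, -0.2864,  0.1016]), np.float64(94.66)) [-0.2789 -0.0029] [-5.14085107e-04  6.77766199e-01  7.35277305e-01 -3.67695015e-06]
[ 0.6163074  -0.20256663] 92.82589793205261 (0.05664713680744171, 0.10998668521642685) [-0.1946  0.0003]
[ 0.0003 -0.0015  0.0438 -0.0004 -0.0004  0.0014]
```

View pics/w5.png

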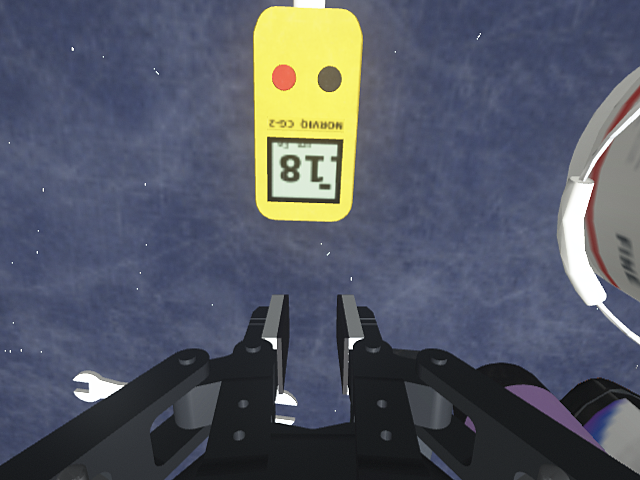

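>>> step_arm(commands="0 -0.0015 0.043 0 0 0 0.76;0 -0.0015 0.043 0 0 0 0.76;0 0 0 0 0 0 0.76;0.004 0 0 0 0 0 0.76;0.006 0 0 0 0 0 0.76")

```text
time_s: 9.0
ee_pos: [0.6237, -0.2771, 0.0187]
tool_rot: [0.002, 0.679, 0.735, 0.001]
contact_force: [-0.7, 0.3, 0.3]
grip_width: 0.0206
finger_force: 0.0
```

>>> step_arm(commands="0.004 0 0 0 0 0 0.76;0.004 0 0 0 0 0 0.76;0.006 0 0 0 0 0 0.76;0.008 0 0 0 0 0 0.76;0.008 0 0 0 0 0 0.76")

```text
time_s: 9.5
ee_pos: [0.6196, -0.2463, 0.0167]
tool_rot: [0.0, 0.679, 0.734, 0.0]
contact_force: [0.7, -1.2, 0.8]
grip_width: 0.0205
finger_force: 0.7
```

>>> step_arm(commands="0.008 0 0 0 0 0 0.76;0.008 0 0 0 0 0 0.76;0.008 0 0 0 0 0 0.76;0.008 0 0 0 0 0 0.76;0.006 0 0 0 0 0 0.76")

```text
time_s: 10.0
ee_pos: [0.6166, -0.2081, 0.0163]
tool_rot: [-0.0, 0.679, 0.735, 0.0]
contact_force: [-0.5, -1.7, 0.8]
grip_width: 0.0204
finger_force: 0.6
```

```bash
cat > look.py <<'E'
from rig import bot
from h import *
s=bot.sense();f=bot.grab_frame("wrist");T=toolT(s)@f["T_tool_cam"];print(pose(s),instand(s["ee_pos"][:2]),s["contact_force"].round(1))
np.savez("w6.npz",W=T,**f)
o,a,sz=gauge(f,T,(100,0,560,479));print(o,a,sz,instand(o),"tail-tcp",instand(o)[0]-.061-instand(s["ee_pos"][:2])[0])
f=bot.grab_frame("top");o,a,sz=gauge(f,f["world_from_camera"],(200,180,420,260));print("top",o,a,sz,instand(o))
E
python3 look.py
```

```text
(array([ 0.6166, -0.2081,  0.0163]), np.float64(94.54)) [-0.2002  0.0004] [-0.5 -1.7  0.8]
[ 0.60856002 -0.1422717 ] 94.55851221084595 (0.05615941807627678, 0.10110390931367874) [-0.1339  0.0033] tail-tcp 0.005299999999999999
top [ 0.60555758 -0.12279864] 91.75196123123169 (0.05815981701016426, 0.07804859429597855) [-0.1143  0.0047]
```

>>> step_arm(commands="0.008 0.0006 0 0 0 0 0.76;0.008 0.0007 0 0 0 0 0.76;0.008 0.0007 0 0 0 0 0.76;0.008 0.0007 0 0 0 0 0.76;0.006 0.0006 0 0 0 0 0.76")

```text
time_s: 10.6
ee_pos: [0.6169, -0.1698, 0.0163]
tool_rot: [-0.0, 0.678, 0.735, -0.0]
contact_force: [-0.1, -0.3, -1.1]
grip_width: 0.0206
finger_force: 0.4
```

```bash
python3 look.py
python3 - <<'E'
from h import *
from rig import bot
f=bot.grab_frame("top");i=f["pixels"][180:280,210:410];cv2.imwrite("pics/t6.png",cv2.resize(i,None,fx=4,fy=4,interpolation=2))
E
```

```text
(array([ 0.6169, -0.1698,  0.0163]), np.float64(94.55)) [-0.1621 -0.0029] [-0.1 -0.3 -1.1]
[ 0.60877933 -0.10404157] 94.57200336456299 (0.05616067722439766, 0.10109856724739075) [-0.0958  0.    ] tail-tcp 0.005299999999999999
top [ 0.60539566 -0.08112063] 94.41001653671265 (0.05738739296793938, 0.07351425290107727) [-0.0727  0.0016]
```

View pics/t6.png

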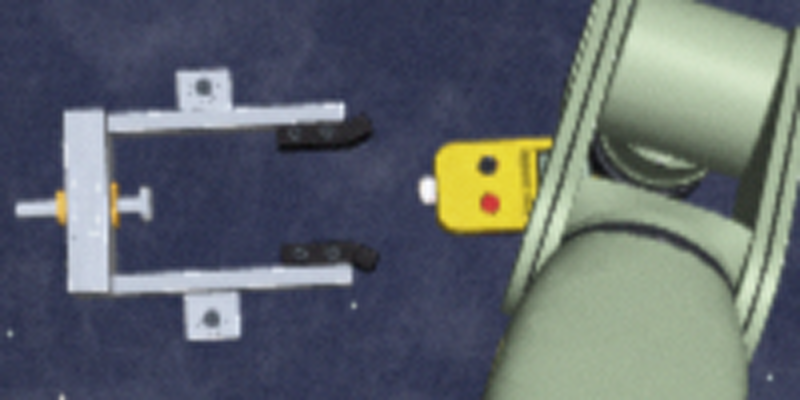

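The gauge lines up with the gate: foot at (428,189), button at (145,203), cheeks at y≈148 and y≈245. One subpixel check within this single view before it goes in.

Run:
```python
from h import *
from rig import bot
f=bot.grab_frame("top");T=f["world_from_camera"];h=cv2.cvtColor(f["pixels"],cv2.COLOR_BGR2HSV).astype(float)
g=f["pixels"].astype(float)
# gauge edges by half-level of saturation-yellow (R-B), columns 322..336
yb=g[...,2]-g[...,0]
def half(v,lo,hi):
    t=(v.min()+v.max())/2;i=[k for k in range(len(v)-1) if (v[k]-t)*(v[k+1]-t)<=0]
    return i,[k+(t-v[k])/(v[k+1]-v[k]) for k in i]
L=[]
for u in(323,326,329):
    e=half(yb[205:245,u],0,0)[1];q=ray(f,T,[[u,205+e[0]],[u,205+e[-1]]],.026)[:,:2];L.append(instand(q.mean(0)));print("g",u,e[0],e[-1],instand(q.mean(0)),np.linalg.norm(q[0]-q[1]).round(4))
P=g.sum(2)
def outer(u,z):  # outer edges of bright rails
    v=P[195:265,u];b=np.where(v>330)[0]; 
    def x(k,s): a,c=v[k],v[k+s];return k+s*(330-a)/(c-a)
    q=ray(f,T,[[u,195+x(b[0],-1)],[u,195+x(b[-1],1)]],z)[:,:2];return instand(q.mean(0)),np.linalg.norm(q[0]-q[1]).round(4)
for u in(244,248,275,280,284,288,292):print("rail",u,outer(u,.026))
```

```text
g 323 10.194444444444445 32.45454545454545 [-0.0529  0.0014] 0.0563
g 326 10.005494505494505 32.68023255813954 [-0.0604  0.0018] 0.0573
g 329 9.946428571428571 32.575581395348834 [-0.0679  0.0019] 0.0572
rail 244 (array([0.1445, 0.001 ]), np.float64(0.1158))
rail 248 (array([0.1345, 0.0009]), np.float64(0.1159))
rail 275 (array([0.0672, 0.0019]), np.float64(0.1158))
rail 280 (array([0.0547, 0.0018]), np.float64(0.1159))
rail 284 (array([0.0446, 0.0014]), np.float64(0.1156))
rail 288 (array([0.0346, 0.001 ]), np.float64(0.1154))
rail 292 (array([0.0246, 0.0011]), np.float64(0.116))
```

The gauge is within 0.4 mm of the stand's centre line in a single view. Before entering, I'll check that the finger linkages clear the 30 mm cheeks.

Run:
```python
from h import *
f=dict(np.load("w6.npz"));P=cloud(f,f["W"]);R0=cloud(f,f["T_tool_cam"])
m=(R0[...,2]<.0)&(R0[...,0]<.03)&(R0[...,0]>-.06)
for a in(.02,.024,.026,.028,.03,.035,.04,.05):
    k=m&(abs(R0[...,1])>a); k[:240]=0;print(a,"tool z max",np.nanmax(R0[...,2][k]).round(3))
for z in(-.015,-.02,-.025,-.03,-.04): 
    k=m&(abs(R0[...,2]-z)<.003);k[:240]=0;print(z,np.nanpercentile(R0[...,1][k],[1,99]).round(3) if k.any() else None)
```

```text
0.02 tool z max -0.0
0.024 tool z max -0.003
0.026 tool z max -0.006
0.028 tool z max -0.006
0.03 tool z max -0.006
0.035 tool z max -0.037
0.04 tool z max -0.039
0.05 tool z max -0.056
-0.015 [-0.023  0.024]
-0.02 [-0.023  0.024]
-0.025 [-0.022  0.024]
-0.03 [-0.017  0.019]
-0.04 [-0.04   0.042]
```

>>> step_arm(commands="0.007 0 0 0 0 0 0.76;0.007 0 0 0 0 0 0.76;0.007 0 0 0 0 0 0.76;0.007 0 0 0 0 0 0.76;0.007 0 0 0 0 0 0.76")

```text
time_s: 11.3
ee_pos: [0.6143, -0.1353, 0.0165]
tool_rot: [0.0, 0.679, 0.735, 0.0]
contact_force: [-0.3, -1.3, 0.8]
grip_width: 0.0206
finger_force: 0.6
```

>>> step_arm(commands="0.005 0 0 0 0 0 0.76;0.005 0 0 0 0 0 0.76;0.005 0 0 0 0 0 0.76;0.005 0 0 0 0 0 0.76;0.005 0 0 0 0 0 0.76")

```text
time_s: 11.8
ee_pos: [0.6123, -0.1107, 0.0165]
tool_rot: [0.0, 0.679, 0.734, 0.0]
contact_force: [0.3, -1.3, 1.6]
grip_width: 0.0206
finger_force: 0.7
```

```bash
python3 look.py
```

```text
(array([ 0.6123, -0.1107,  0.0165]), np.float64(94.52)) [-0.1028 -0.003 ] [ 0.3 -1.3  1.6]
[ 0.60396878 -0.0447494 ] 94.53468799591064 (0.056232232600450516, 0.10080500692129135) [-0.0363  0.0002] tail-tcp 0.005500000000000005
top [ 0.60486268 -0.02008405] 1.773880124092102 (0.05807548016309738, 0.05759558081626892) [-0.0118 -0.0026]
```

>>> step_arm(commands="0.005 0 0 0 0 0 0.76;0.005 0 0 0 0 0 0.76;0.006 0 0 0 0 0 0.76;0.006 0 0 0 0 0 0.76;0.006 0 0 0 0 0 0.76")

```text
time_s: 12.4
ee_pos: [0.6099, -0.0824, 0.0162]
tool_rot: [-0.0, 0.679, 0.735, -0.0]
contact_force: [1.2, -1.4, -0.7]
grip_width: 0.0202
finger_force: 0.3
```

>>> step_arm(commands="0.006 0 0 0 0 0 0.76;0.006 0 0 0 0 0 0.76;0.006 0 0 0 0 0 0.76;0.006 0 0 0 0 0 0.76;0.006 0 0 0 0 0 0.76")

```text
time_s: 12.9
ee_pos: [0.6076, -0.0527, 0.0164]
tool_rot: [-0.0, 0.679, 0.734, 0.0]
contact_force: [0.1, -0.5, -0.9]
grip_width: 0.0203
finger_force: 0.4
```

>>> step_arm(commands="0.006 0 0 0 0 0 0.76;0.006 0 0 0 0 0 0.76;0.006 0 0 0 0 0 0.76;0.006 0 0 0 0 0 0.76;0.006 0 0 0 0 0 0.76")

```text
time_s: 13.4
ee_pos: [0.6053, -0.0228, 0.0164]
tool_rot: [-0.0, 0.679, 0.734, 0.0]
contact_force: [0.3, -0.8, -1.2]
grip_width: 0.0207
finger_force: 0.3
```

```bash
python3 look.py
```

```text
(array([ 0.6053, -0.0228,  0.0164]), np.float64(94.53)) [-0.0146 -0.0028] [ 0.3 -0.8 -1.2]
[0.59705207 0.04317055] 94.53622198104858 (0.05633694678544998, 0.10076642036437988) [0.0518 0.0002] tail-tcp 0.0054
top [0.59803414 0.07855332] 1.7716397047042847 (0.05548125132918358, 0.03498890995979309) [ 0.087  -0.0036]
```

>>> step_arm(commands="0.005 0 0 0 0 0 0.76;0.005 0 0 0 0 0 0.76;0.004 0 0 0 0 0 0.76;0.004 0 0 0 0 0 0.76;0 0 0 0 0 0 0.76")

```text
time_s: 14.0
ee_pos: [0.6039, -0.0047, 0.0164]
tool_rot: [-0.0, 0.678, 0.735, 0.0]
contact_force: [-0.3, -0.3, -0.6]
grip_width: 0.0206
finger_force: 0.0
```

>>> step_arm(commands="0.003 0 0 0 0 0 0.76;0.003 0 0 0 0 0 0.76;0.003 0 0 0 0 0 0.76;0.003 0 0 0 0 0 0.76;0 0 0 0 0 0 0.76")

```text
time_s: 14.5
ee_pos: [0.603, 0.0067, 0.0164]
tool_rot: [0.0, 0.679, 0.735, 0.0]
contact_force: [0.1, -2.6, 0.2]
grip_width: 0.0206
finger_force: 1.4
```

```bash
python3 look.py;python3 - <<'E'
from rig import bot
import numpy as np,cv2
F=[]
for i in range(6): f=bot.grab_frame("scene");F.append(bot.sense()["contact_force"])
print(np.mean(F,0));i=f["pixels"][180:290,220:350];cv2.imwrite("pics/s7.png",cv2.resize(i,None,fx=5,fy=5,interpolation=2))
E
```

```text
(array([0.603 , 0.0067, 0.0164]), np.float64(94.54)) [ 0.015  -0.0029] [ 0.1 -2.6  0.2]
[0.59472666 0.07269168] 94.55529165267944 (0.05623815953731537, 0.10075583308935165) [0.0815 0.0002] tail-tcp 0.005500000000000005
top [0.59451848 0.11089874] 1.770539402961731 (0.05544423311948776, 0.02993869036436081) [ 0.1196 -0.0026]
[ 0.5465843  -2.76897534  0.13373986]
```

View pics/s7.png

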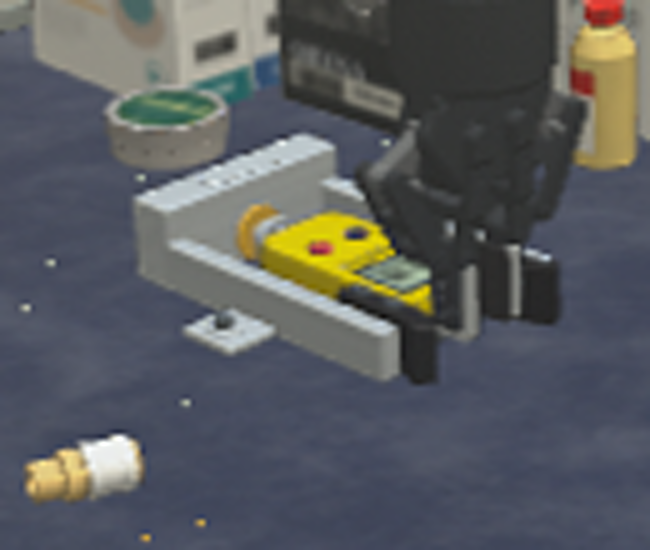

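The gauge sits squarely in the slot with its foot on the button at about (260,235). The force is 2.8 N, so I'll push a little further in small steps.

>>> step_arm(commands="0.002 0 0 0 0 0 0.76;0.002 0 0 0 0 0 0.76;0.001 0 0 0 0 0 0.76;0 0 0 0 0 0 0.76")

```text
time_s: 15.3
ee_pos: [0.6027, 0.0113, 0.0165]
tool_rot: [0.0, 0.678, 0.735, -0.0]
contact_force: [0.8, -4.5, -0.1]
grip_width: 0.0203
finger_force: 2.4
```

```bash
cat > ff.py <<'E'
from rig import bot
from h import *
F=[]
for i in range(8): bot.grab_frame("scene");s=bot.sense();F.append(s["contact_force"])
print(np.mean(F,0),pose(s),instand(s["ee_pos"][:2]),s["time_s"])
E
python3 ff.py
```

```text
[ 0.85915916 -4.869792   -0.00644895] (array([0.6026, 0.0113, 0.0164]), np.float64(94.54)) [ 0.0197 -0.0029] 15.7
```

```bash
python3 -c "
from rig import bot
print(bot.finish_job())"
```

```text
the job is handed in; nothing more can be done
None
```

I pushed the gauge squarely through the gate and handed the job in with the arm still holding its foot on the zero button, an estimated 10–13 mm in out of 15 mm (about 4.9 N measured push), at about 16 s of the 58 s allowed.

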